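# Shut the vial left open in the sample block

## Task

One of the three flip-cap vials inside the closed sample block was left open. Lever the block's cover up with the thin blade of the opener, swing the cover right back, press the open vial's cap fully shut and then close the cover fully again. At the end the opener must lie on its mat again; leave the other two vials shut and do not disturb the other things on the bench.

Things in the scene. Friction and masses are not known exactly. Their poses are not given: they have to be found in the camera images.
- block: sample block, fixed: white open-topped box 150 mm (x) by 130 (y), 70 tall, 10 mm walls, inner floor 20 mm up. Origin: centre of its underside; +x points to the hinge side. The front wall (x = -75 mm) has a notch in its top, 60 mm wide about y = 0: a slot open below the cover from 61 to 70 mm above the bench, through the wall. A control housing 50 mm wide, 55 tall is joined to its -y side.
- cover: the block's flat grey cover, 150 x 130 x 8 mm, flush all round, no handle. Origin on its hinge line (along y, at the block's x = +75 mm, 70 mm above the bench). Closed, its axes equal the block's; it reaches to its x = -150 mm, underside at its z = 0. Opens about its +y, front edge up and back, to a stop at 1.95 rad; stiff hinge (0.2 N m), stays where left.
- vial_a: amber vial, 22 mm across, 30 tall, fixed upright in the block, one of three 36 mm apart along the block's y. Origin: centre of its underside, 4 mm above the bench; axes as the block's. White disc cap 26 mm across, 5 thick, with a small tab in front, hinged 13 mm to +x of the vial's axis, 30 mm above its origin; when shut its top is 39 mm above the bench. This is the one left open.
- vial_b: amber vial, 22 mm across, 30 tall, fixed upright in the block, one of three 36 mm apart along the block's y. Origin: centre of its underside, 4 mm above the bench; axes as the block's. White disc cap 26 mm across, 5 thick, with a small tab in front, hinged 13 mm to +x of the vial's axis, 30 mm above its origin; when shut its top is 39 mm above the bench. Shut at the start.
- vial_c: amber vial, 22 mm across, 30 tall, fixed upright in the block, one of three 36 mm apart along the block's y. Origin: centre of its underside, 4 mm above the bench; axes as the block's. White disc cap 26 mm across, 5 thick, with a small tab in front, hinged 13 mm to +x of the vial's axis, 30 mm above its origin; when shut its top is 39 mm above the bench. Shut at the start.
- cap_a (a joint): hinge of the cap of vial_a, rad: 0 fully shut, grows to 1.5 as the cap swings up and back towards the cover's hinge; stays where it is left; axis along the block's y. Starts open, at 1.0 to 1.35.
- cap_b (a joint): hinge of the cap of vial_b, rad: 0 fully shut, grows to 1.5 as the cap swings up and back towards the cover's hinge; stays where it is left; axis along the block's y. Starts shut.
- cap_c (a joint): hinge of the cap of vial_c, rad: 0 fully shut, grows to 1.5 as the cap swings up and back towards the cover's hinge; stays where it is left; axis along the block's y. Starts shut.
- opener: opener, 60 g: black handle 100 mm long (along its x), 14 mm wide, 18 mm tall, with a flat steel blade, 16 mm wide and 2 mm thick, that reaches 85 mm beyond the handle's +x end at half the handle's height. Origin: centre of the handle's underside; the blade's tip is at x = +135 mm, z = 9 mm. Starts lying on the mat.
- opener_tip (a point): middle of the end of the opener's blade
- mat: flat grey mat, fixed, 270 mm (x) by 130 mm (y), 3 mm thick. Origin: centre of its underside.
- sorting_tray: bystander: small red divided tray, 100 x 80 x 28 mm; origin under its centre
- specimen_jar: bystander: specimen jar with white cap, 56 mm across, 65 mm tall; origin under its centre
- petri_dish: bystander: closed white dish, 92 mm across, 15 mm tall; origin under its centre
- marker: bystander: marker pen lying in front of the block, 130 mm long, 12 mm thick; origin under its middle
Things that resemble listed ones, but are neither listed nor needed, are in the scene too. Leave any blue or red look-alike of the opener alone.

How it is judged:
By the outcome, as a careful person would: the job done as asked, in the order asked, and still so for the second after the job is handed in, with the robot touching nothing.
It also fails if it takes over 72 s, if anything falls off the work surface, if the arm or the gripper's body presses on something with over 40 N, if the wrist force passes 120 N, or if a joint passes its speed limit or range.

## Robot

A 7-joint arm with a two-finger parallel gripper is mounted at the origin on the work surface. World frame = base frame: x ahead of the robot, y to its left, z up, the work surface at z = 0. Lengths are in m, angles in rad, forces in N, time in s.
With the tool pointing down it reaches from about 0.4 to 0.875 m from the base axis. Payload 19.3 kg.
Tool frame: the origin (TCP) lies at the very end of the fingers, on their centre line; the grasp point (between the pads) lies 19 mm behind it; z points along the fingers, y is the direction in which the jaws open and shut (so a half turn about z gives the same grasp; the last joint's range is limited). The gripper opens to 85 mm and grips with 20 to 120 N. Pads are 22 mm wide; open, the fingers measure 114 mm over their backs; the gripper's body (76 mm by 85 mm) begins 54 mm behind the grasp point. The pads swing forward as they close: fully open they stand 13 mm farther back than shut.
Start: joints at [-1.208, 0.521, -0.036, 1.599, 0.021, 1.021, -0.113], TCP at [0.262, 0.567, 0.231] pointing down, gripper open.
Joint ranges: [-2.91, 2.91], [-0.3, 2.13], [-1.5, 1.42], [0.17, 2.43], [-1.26, 4.41], [0.16, 1.93], [-2.52, 2.52]. Speed limits (rad/s): [1.89, 1.89, 2.39, 2.39, 3.01, 3.01, 3.01].

## Interface

Orientations are given as [roll, pitch, yaw] about the fixed x, y, z axes, in that order (R = Rz(yaw) Ry(pitch) Rx(roll)).
In Python, from workcell import bot, vision, job_done gives the robot as it stands.
- The arm moves only by the tool arm_command, never from a script. Its arguments are lists of equal length, an entry for each row: "gripper": the finger opening in cm, from 0 to 8.54; "slide": the shift along the tool's x, y, z in cm, a list of three; "turn": the turn, a rotation vector about the tool's x, y, z in degrees, a list of three. A call has 1 to 5 rows; each row is the pose to reach, as a shift and turn from the pose commanded when the call began, along the tool's axes at that moment; what a row does not reach only later rows make up. A row lasts 1/8 s, in which the tool goes at most 62.5 mm and 10.7 degrees, less where a joint would pass 70% of its speed; a pose out of reach is approached as far as the arm can. A call with a gripper value outside its range is refused whole. The fingers move at their own pace and stop on an object; "force" is the grip in N (left out, the last holds). Time passes only in rows, so rows that repeat a pose let the fingers close. It gives the time, the measured TCP pose, the force and the opening at its end, in the units of the state.
- bot.observe(): the state, without advancing time (a new reading comes with each control period).
- vision.grab_frame(name): name is "scene" or "side" or "wrist"; returns the picture (420x560x3 uint8, blue, green, red); there is no depth.
- vision.camera_model(name): a dict with "mtx" (3x3 intrinsics, pixels), "k1" (the pictures are not rectified: a ray, as slopes to the right and down, at radius r is drawn at 1 + k1 r^2 times it, then the intrinsics apply), "T" (4x4, takes a point from camera to world coordinates). Camera axes: x right, y down, z forward; pixel columns grow to the right and rows downward; lengths in m; the calibration is good to about 2 mm. A picture is of the moment at which its call begins: read the wrist's pose just before it. camera_model takes no time and is no camera call; for the wrist camera it gives the pose at the moment of the call.
- job_done(): hands the job in, once; it reports no verdict.
The state is a dict: "clock": time; "qpos": joint angles; "qd": joint speeds; "joint_efforts": joint torques, N m; "position": TCP position; "tool_rot": TCP orientation; "force": force on the tool from outside, world axes, zero at the start; "moment": the same for the moment, N m; "grip_width": finger opening in m.
Only numpy, scipy, OpenCV 4.12 (cv2) and the standard library are available. Lean on these libraries where they do the work, as an engineer would, in place of code of your own. Each camera call takes 0.05 s, during which the arm holds its last target. There are 200 camera calls.

## Working session

There is one attempt and no reset: what is moved stays moved. The work goes in short steps, Python scripts to look and compute and a tool call to move; the robot and the scene stay as the last step left them, time stands still between calls to the robot, and variables do not carry over. Pictures are saved under pics/ and viewed, about 8 in all and at most 12, crops included, and the job is handed in when it is done.

Besides the shell and the picture viewer there is one more tool, called after "Request:" as name(argument=value, ...) on one line, values as JSON. arm_command: Moves the arm, as the interface text tells. Its arguments: {"type":"object","properties":{"gripper":{"type":"array","items":{"type":"number"}},"slide":{"type":"array","items":{"type":"array","items":{"type":"number"}}},"turn":{"type":"array","items":{"type":"array","items":{"type":"number"}}},"force":{"type":"number"}},"required":["gripper","slide","turn"]}

```bash
mkdir -p pics; ls; python3 - <<'E'
from workcell import bot, vision
import cv2, numpy as np
for n in ("scene","side"):
    im=vision.grab_frame(n); cv2.imwrite(f"pics/{n}0.png",im)
    print(n,{k:np.round(v,4).tolist() for k,v in vision.camera_model(n).items()})
print(bot.observe())
a=[cv2.imread(f"pics/{n}0.png") for n in("scene","side")]
E
```

```text
pics
scene {'mtx': [[400.089, 0.0, 283.5214], [0.0, 400.089, 211.5589], [0.0, 0.0, 1.0]], 'k1': 0.0245, 'T': [[0.4151, 0.492, -0.7653, 1.3607], [0.9098, -0.2176, 0.3535, -0.4919], [0.0074, -0.843, -0.5379, 0.665], [0.0, 0.0, 0.0, 1.0]]}
side {'mtx': [[439.6814, 0.0, 276.7228], [0.0, 439.6814, 210.4019], [0.0, 0.0, 1.0]], 'k1': -0.0772, 'T': [[0.7742, -0.4067, 0.485, -0.1609], [-0.6328, -0.516, 0.5774, -0.9453], [0.0154, -0.7539, -0.6568, 1.023], [0.0, 0.0, 0.0, 1.0]]}
{'clock': 0.1, 'qpos': array([-1.20820053,  0.52195213, -0.03631244,  1.59995586,  0.0211965 ,
        1.021083  , -0.11280918]), 'qd': array([ 0.00055103, -0.00044644,  0.00043691, -0.00214935, -0.00031864,
        0.00093668,  0.00145736]), 'joint_efforts': array([ 3.17274571e-03, -9.28487778e+01,  1.98338024e+00, -3.70528686e+01,
        1.79354410e-02,  5.33944694e-03,  2.61062041e-05]), 'position': array([0.262043  , 0.56708224, 0.23078313]), 'tool_rot': array([-3.14058192e+00,  7.49436770e-05,  2.70876200e+00]), 'force': array([-0.47743013,  0.20039501, -0.02942175]), 'moment': array([-0.0102647 ,  0.06586864,  0.00094429]), 'grip_width': 0.08512179726827616}
```

View pics/scene0.png

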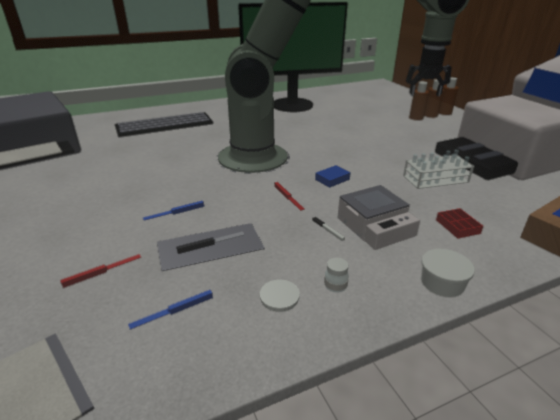

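View pics/side0.png

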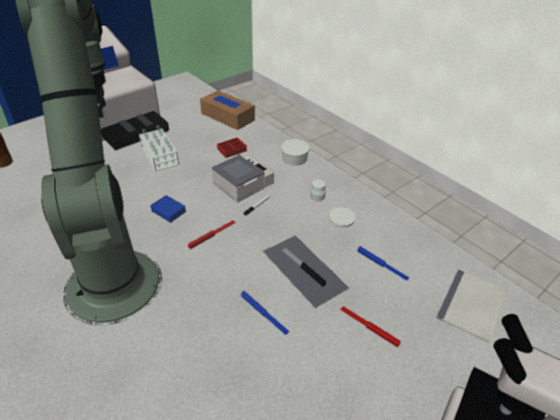

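```bash
cat > h.py <<'E'
import numpy as np, cv2
from scipy.spatial.transform import Rotation as R
from workcell import bot, vision
def ray(m,uv):
    k=m["mtx"]; d=cv2.undistortPoints(np.array([[uv]],float),k,np.zeros(4))[0,0]
    r=np.linalg.norm(d); s=r
    for _ in range(20): s=r/(1+m["k1"]*s*s)
    d=d*(s/r if r>0 else 1); T=m["T"]; v=T[:3,:3]@[d[0],d[1],1]
    return T[:3,3],v/np.linalg.norm(v)
def onz(m,uv,z):
    o,v=ray(m,uv); return o+v*(z-o[2])/v[2]
def tri(ms,uvs):
    A=0;b=0;rs=[ray(m,u) for m,u in zip(ms,uvs)]
    for o,v in rs:
        P=np.eye(3)-np.outer(v,v); A=A+P; b=b+P@o
    p=np.linalg.solve(A,b); return p,[np.linalg.norm((np.eye(3)-np.outer(v,v))@(p-o)) for o,v in rs]
def proj(m,p):
    T=m["T"]; c=T[:3,:3].T@(np.asarray(p)-T[:3,3]); d=c[:2]/c[2]; d=d*(1+m["k1"]*d@d)
    return m["mtx"][:2,:2]@d+m["mtx"][:2,2]
def crop(im,x,y,w,h,s): return cv2.resize(im[y:y+h,x:x+w],None,fx=s,fy=s,interpolation=cv2.INTER_CUBIC)
def delta(p,rpy):
    "slide cm / turn deg from current measured pose to target"
    o=bot.observe(); Rc=R.from_euler('xyz',o["tool_rot"]); Rt=R.from_euler('xyz',rpy)
    return np.round(Rc.inv().apply(np.asarray(p)-o["position"])*100,2),np.round((Rc.inv()*Rt).as_rotvec(degrees=True),2)
E
python3 - <<'E'
from h import *
a=cv2.imread("pics/scene0.png");b=cv2.imread("pics/side0.png")
g=np.vstack([np.hstack([crop(a,330,180,100,75,4),crop(b,200,145,100,75,4)]),np.hstack([crop(a,160,210,100,75,4),crop(b,260,235,100,75,4)])])
cv2.imwrite("pics/c1.png",g)
E
```

```text
(no output)
```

View pics/c1.png

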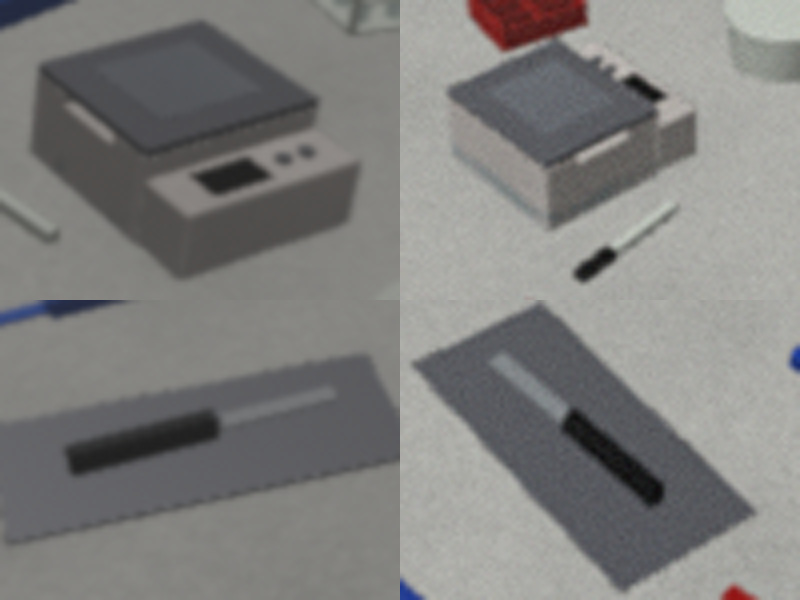

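```bash
python3 - <<'E'
from h import *
m=[vision.camera_model(n) for n in("scene","side")]
s=lambda x,y,ox,oy:(ox+x/4-.4,oy+y/4-.4)
P={'A':((205,20),(48,92)),'B':((40,67),(145,165)),'C':((150,153),(257,115)),'D':((318,102),(165,40))}
pp={}
for k,(a,b) in P.items():
    p,e=tri(m,[s(*a,330,180),s(*b,200,145)]); pp[k]=p; print(k,p.round(4),np.round(e,4))
for x,y in ("AB","BC","CD","DA"):
    d=pp[y]-pp[x]; print(x+y,np.linalg.norm(d).round(4),np.degrees(np.arctan2(d[1],d[0])).round(2))
c=sum(pp.values())/4;print('cen',c)
Q={'tip':((335,393),(97,360)),'junc':((217,412),(172,415)),'hend':((68,445),(262,490)),
 'm_r':((370,355),(140,302)),'m_l':((395,462),(15,362)),'m_b':((8,543),(222,590))}
for k,(a,b) in Q.items():
    a=(a[0],a[1]-300);b=(b[0],b[1]-300)
    p,e=tri(m,[s(*a,160,210),s(*b,260,235)]); print(k,p.round(4),np.round(e,4), onz(m[0],s(*a,160,210),.012).round(4),onz(m[1],s(*b,260,235),.012).round(4))
E
```

```text
A [0.5047 0.229  0.0743] [0.0032 0.0032]
B [0.5108 0.0805 0.0735] [0.0006 0.0006]
C [0.6383 0.0867 0.0703] [0.004 0.004]
D [0.6377 0.228  0.0765] [0.0024 0.0024]
AB 0.1486 -87.63
BC 0.1277 2.78
CD 0.1415 90.25
DA 0.133 179.58
cen [0.57286971 0.15607201 0.07365236]
tip [ 0.4854 -0.2128  0.0095] [0.0023 0.0023] [ 0.4868 -0.2114  0.012 ] [ 0.4834 -0.2174  0.012 ]
junc [ 0.4872 -0.2986  0.0188] [0.0036 0.0036] [ 0.4751 -0.2929  0.012 ] [ 0.491  -0.2984  0.012 ]
hend [ 0.487  -0.398   0.0224] [0.003 0.003] [ 0.4708 -0.3935  0.012 ] [ 0.4936 -0.3957  0.012 ]
m_r [ 0.5253 -0.2075  0.0568] [0.012 0.012] [ 0.4525 -0.1724  0.012 ] [ 0.5535 -0.1889  0.012 ]
m_l [ 0.4711 -0.1472 -0.0624] [0.0201 0.0201] [ 0.5764 -0.2017  0.012 ] [ 0.431  -0.1787  0.012 ]
m_b [ 0.4512 -0.4257 -0.0626] [0.0177 0.0177] [ 0.5544 -0.4475  0.012 ] [ 0.4086 -0.4435  0.012 ]
```

```bash
python3 - <<'E'
from h import *
o=bot.observe();Rt=R.from_euler('xyz',o["tool_rot"]).as_matrix();T=vision.camera_model("wrist")["T"]
print((Rt.T@(T[:3,3]-o["position"])).round(4),(Rt.T@T[:3,:3]).round(3))
print(vision.camera_model("wrist")["mtx"])
print(delta((.53,.03,.27),(np.pi,0,np.pi/2)))
E
```

```text
[ 0.0659  0.0007 -0.1432] [[-0.001 -0.965 -0.262]
 [ 1.    -0.001 -0.001]
 [ 0.001 -0.262  0.965]]
[[366.09236856   0.         285.8434599 ]
 [  0.         366.09236856 213.62508081]
 [  0.           0.           1.        ]]
(array([-46.85, -37.52,  -3.88]), array([-5.00e-02,  4.00e-02,  6.52e+01]))
```

Request:
arm_command(gripper=[8.5, 8.5, 8.5, 8.5, 8.5], slide=[[-5, -3.7, -1], [-10, -7.4, -2], [-15, -11.1, -3], [-20, -14.8, -3.9], [-25, -18.5, -3.9]], turn=[[0, 0, 8], [0, 0, 16], [0, 0, 24], [0, 0, 32], [0, 0, 40]])

```text
clock: 0.72
position: [0.4116, 0.2942, 0.2709]
tool_rot: [3.141, -0.0, 2.006]
force: [0.5, 0.9, -0.6]
grip_width: 0.0849
```

```bash
python3 - <<'E'
from h import *
print(delta((.53,.08,.27),(np.pi,0,np.pi/2)),bot.observe()["qpos"])
E
```

```text
(array([-24.42,   1.71,   0.08]), array([ 0.05, -0.04, 24.95])) [-0.89565607  0.28957764  0.19775161  1.86982286 -0.06749625  0.98753393
 -0.23340634]
```

Request:
arm_command(gripper=[8.5, 8.5, 8.5, 8.5, 8.5], slide=[[-6, 0.4, 0], [-12, 0.8, 0], [-18, 1.3, 0], [-24.4, 1.7, 0.1], [-24.4, 1.7, 0.1]], turn=[[0, 0, 8], [0, 0, 16], [0, 0, 24.9], [0, 0, 24.9], [0, 0, 24.9]])

```text
clock: 1.35
position: [0.5313, 0.0777, 0.2691]
tool_rot: [3.141, 0.002, 1.57]
force: [-0.7, 1.2, -0.2]
grip_width: 0.0851
```

```bash
python3 - <<'E'
from h import *
import pickle
o=bot.observe(); m=vision.camera_model("wrist"); im=vision.grab_frame("wrist"); cv2.imwrite("pics/w1.png",im); pickle.dump(m,open("w1.pkl","wb"))
print(o["position"],o["tool_rot"],np.abs(o["qd"]).max())
print(delta((.487,-.33,.20),(np.pi,0,np.pi/2)))
E
```

```text
[0.53126271 0.07767813 0.26910006] [3.14138841e+00 1.79442059e-03 1.56957922e+00] 0.05613574031663357
(array([-41.  ,  -4.41,   6.93]), array([-0.03,  0.05,  0.09]))
```

View pics/w1.png

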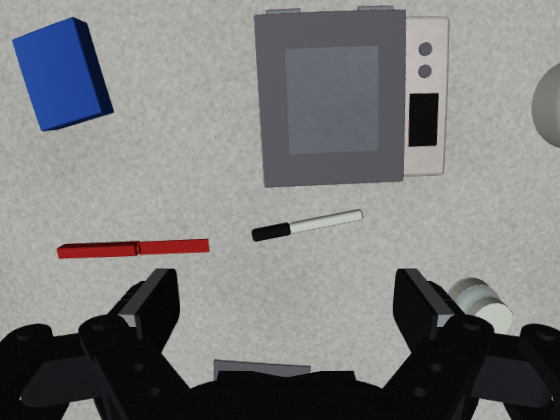

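```bash
python3 - <<'E'
from h import *
import pickle
m=pickle.load(open("w1.pkl","rb"))
ms=[vision.camera_model("scene"),vision.camera_model("side"),m]
s=lambda x,y,ox,oy:(ox+x/4-.4,oy+y/4-.4)
P={'A':((205,20),(48,92),(255,14)),'B':((40,67),(145,165),(265,187)),'C':((150,153),(257,115),(403,181)),'D':((318,102),(165,40),(405,9))}
for k,(a,b,c) in P.items():
    p,e=tri(ms,[s(*a,330,180),s(*b,200,145),c]); print(k,p.round(4),np.round(e,4),'wz',onz(m,c,.078).round(4))
for u in [(255,235),(362,213)]: print('marker',onz(m,u,.012).round(4))
E
```

```text
A [0.505  0.2291 0.0743] [0.0032 0.0032 0.0005] wz [0.5059 0.2282 0.078 ]
B [0.5114 0.0792 0.0743] [0.0012 0.0012 0.0014] wz [0.5123 0.0786 0.078 ]
C [0.6402 0.0848 0.0721] [0.0042 0.0049 0.0029] wz [0.6411 0.0843 0.078 ]
D [0.6363 0.2316 0.0749] [0.0018 0.0046 0.0034] wz [0.6336 0.2338 0.078 ]
marker [0.4959 0.0093 0.012 ]
marker [0.6182 0.0354 0.012 ]
```

Request:
arm_command(gripper=[8.5, 8.5, 8.5, 8.5, 8.5], slide=[[-5, -0.7, 0], [-11, -1.5, 0], [-17, -2.5, 0], [-23, -3.5, 0], [-28, -4.4, 0]], turn=[[0, 0, 0], [0, 0, 0], [0, 0, 0], [0, 0, 0], [0, 0, 0]])

```text
clock: 2.02
position: [0.487, -0.1987, 0.2693]
tool_rot: [3.142, -0.0, 1.577]
force: [0.8, -0.4, -0.1]
grip_width: 0.0851
```

Request:
arm_command(gripper=[8.5, 8.5, 8.5, 8.5], slide=[[-5, 0, 2], [-10, 0, 4], [-12, 0, 5], [-12, 0, 5]], turn=[[0, 0, 0], [0, 0, 0], [0, 0, 0], [0, 0, 0]])

```text
clock: 2.52
position: [0.4877, -0.3179, 0.2183]
tool_rot: [-3.14, -0.001, 1.575]
force: [1.0, 0.5, -0.1]
grip_width: 0.085
```

```bash
python3 - <<'E'
from h import *
import pickle
o=bot.observe(); m=vision.camera_model("wrist"); im=vision.grab_frame("wrist"); cv2.imwrite("pics/w2.png",im); pickle.dump(m,open("w2.pkl","wb"))
print(o["position"],o["tool_rot"],np.abs(o["qd"]).max())
E
```

```text
[ 0.48773686 -0.31791208  0.2182952 ] [-3.13987939e+00 -6.56221426e-04  1.57519799e+00] 0.03976480952726534
```

View pics/w2.png

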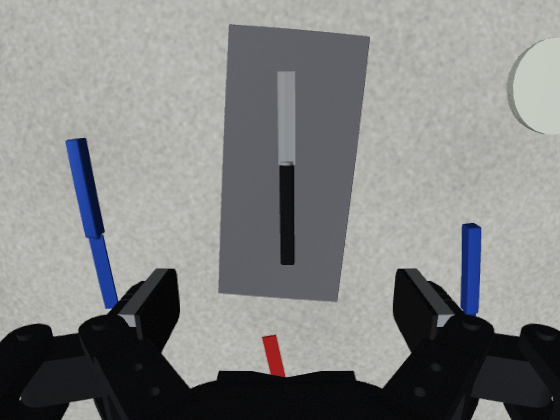

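```bash
python3 - <<'E'
from h import *
import pickle
m=pickle.load(open("w2.pkl","rb"))
ms=[vision.camera_model("scene"),vision.camera_model("side"),m]
s=lambda x,y,ox,oy:(ox+x/4-.4,oy+y/4-.4)
print('tip',tri(ms,[s(335,93,160,210),s(97,60,260,235),(286,71)]),onz(m,(286,71),.013))
print('junc',onz(m,(287,164),.021)); print('end',onz(m,(287,266),.021))
for u in [(229,25),(369,37),(337,301),(219,293)]: print(onz(m,u,.003))
print(delta((.4875,-.34,.06),(np.pi,0,np.pi/2)))
E
```

```text
tip (array([ 0.48638008, -0.21250428,  0.0095299 ]), [np.float64(0.002279672099962719), np.float64(0.0026009363132456346), np.float64(0.0012227017274978086)]) [ 0.4874933 -0.2123628  0.013    ]
junc [ 0.48874166 -0.29597516  0.021     ]
end [ 0.4891851  -0.39843472  0.021     ]
[ 0.43520261 -0.17024854  0.003     ]
[ 0.563754   -0.17996844  0.003     ]
[ 0.54410762 -0.44759982  0.003     ]
[ 0.41536535 -0.4386171   0.003     ]
(array([-2.32, -0.07, 15.89]), array([-0.05, -0.05,  0.32]))
```

Request:
arm_command(gripper=[6, 5, 4, 4], slide=[[-0.3, 0, 5], [-0.8, 0.1, 11], [-0.8, 0.1, 17], [-0.8, 0.1, 17]], turn=[[0, 0, 0.3], [0, 0, 0.3], [0, 0, 0.3], [0, 0, 0.3]])

```text
clock: 3.08
position: [0.488, -0.3231, 0.0468]
tool_rot: [-3.136, -0.004, 1.573]
force: [-0.1, -0.3, 0.4]
grip_width: 0.0404
```

```bash
python3 - <<'E'
from h import *
print(bot.observe()["grip_width"],bot.observe()["position"],delta((.4885,-.325,.005),(np.pi,0,np.radians(90.4))))
E
```

```text
0.04040024410730408 [ 0.48796457 -0.3230665   0.04678907] (array([-0.21,  0.07,  4.18]), array([-0.29, -0.2 , -0.3 ]))
```

Request:
arm_command(gripper=[4, 4, 1, 1, 1], slide=[[-0.2, 0.1, 3], [-0.2, 0.1, 4.2], [-0.2, 0.1, 4.2], [-0.2, 0.1, 4.2], [-0.2, 0.1, 4.2]], turn=[[-0.2, -0.2, 0], [-0.2, -0.2, 0], [-0.2, -0.2, 0], [-0.2, -0.2, 0], [-0.2, -0.2, 0]], force=90)

```text
clock: 3.7
position: [0.491, -0.3279, 0.0093]
tool_rot: [3.136, 0.004, 1.571]
force: [-0.9, 2.2, 9.0]
grip_width: 0.0116
```

Request:
arm_command(gripper=[1, 1, 1], slide=[[0, 0, 0], [0, 0, 0], [0, 0, -3]], turn=[[0, 0, 0], [0, 0, 0], [0, 0, 0]])

```text
clock: 4.08
position: [0.4897, -0.3273, 0.0378]
tool_rot: [3.139, 0.003, 1.571]
force: [0.7, -0.0, -0.6]
grip_width: 0.0118
```

```bash
python3 - <<'E'
from h import *
o=bot.observe();print(o["position"],o["tool_rot"],o["grip_width"],delta((.488,-.15,.12),(np.pi,0,np.radians(90.4))))
E
```

```text
[ 0.48972015 -0.32729966  0.03781527] [3.13928752e+00 2.61364732e-03 1.57089207e+00] 0.011801489097037023 (array([17.71, -0.15, -8.27]), array([ 0.13,  0.15, -0.39]))
```

Request:
arm_command(gripper=[0, 0, 0, 0, 0], slide=[[2, 0, -3], [6, 1, -6], [12, 3, -8], [18, 5, -8], [22, 7, -8]], turn=[[0, 0, 0], [0, 0, 0], [0, 0, -0.5], [0, 0, -1], [0, 0, -2]])

```text
clock: 4.7
position: [0.5607, -0.1046, 0.1187]
tool_rot: [3.136, 0.003, 1.608]
force: [0.0, -0.5, -1.1]
grip_width: 0.011
```

```bash
python3 - <<'E'
from h import *
import pickle
o=bot.observe(); m=vision.camera_model("wrist"); im=vision.grab_frame("wrist"); pickle.dump(m,open("w3.pkl","wb"))
print(o["position"],o["tool_rot"],o["grip_width"],np.abs(o["qd"]).max())
ms=[vision.camera_model(n) for n in("scene","side")]
ims=[vision.grab_frame(n) for n in("scene","side")]
t=o["position"]+np.array([-.003,.115,.007]); q=[np.int32(proj(a,t)) for a in ms]; print(q)
for n,i in zip(("s3","d3"),ims): cv2.imwrite(f"pics/{n}.png",i)
cs=[crop(i,max(0,u[0]-50),u[1]-37,100,75,4) for i,u in zip(ims,q)]
cv2.imwrite("pics/w3.png",np.vstack([np.hstack([crop(im,180,20,200,150,2)]+[cs[0]]),np.hstack([cs[1],crop(im,180,150,200,150,2)])]))
E
```

```text
[ 0.56073886 -0.10460196  0.11866594] [3.13615915e+00 2.92007780e-03 1.60750683e+00] 0.010973959757022048 0.617403299935893
[array([327, 193], dtype=int32), array([258, 178], dtype=int32)]
```

View pics/w3.png

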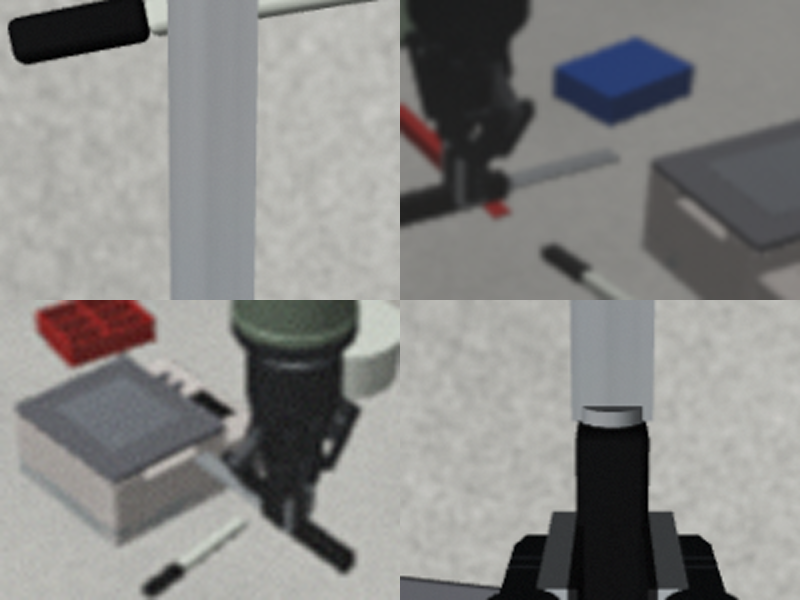

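```bash
python3 - <<'E'
from h import *
import pickle
im=vision.grab_frame("wrist");ms=[vision.camera_model(n) for n in("scene","side","wrist")]
ims=[vision.grab_frame(n) for n in("scene","side")]+[im]; 
o=bot.observe(); pickle.dump((ms,o),open("m4.pkl","wb"))
print(o["position"],o["tool_rot"],np.abs(o["qd"]).max())
t=o["position"]+np.array([-.003,.115,.007]); q=[np.int32(proj(a,t)) for a in ms]; print(q)
cs=[crop(i,max(0,u[0]-25),max(0,u[1]-19),50,38,8) for i,u in zip(ims[:2],q[:2])]+[crop(im,185,0,200,150,2)]
cs=[c[:300,:400] for c in cs]+[np.zeros((300,400,3),np.uint8)]
cv2.imwrite("pics/w4.png",np.vstack([np.hstack(cs[:2]),np.hstack(cs[2:])]))
E
```

```text
[ 0.55955686 -0.10855873  0.11760151] [3.13755306 0.00405722 1.60440337] 0.013033188833857992
[array([326, 193], dtype=int32), array([258, 179], dtype=int32), array([285, -23], dtype=int32)]
```

View pics/w4.png

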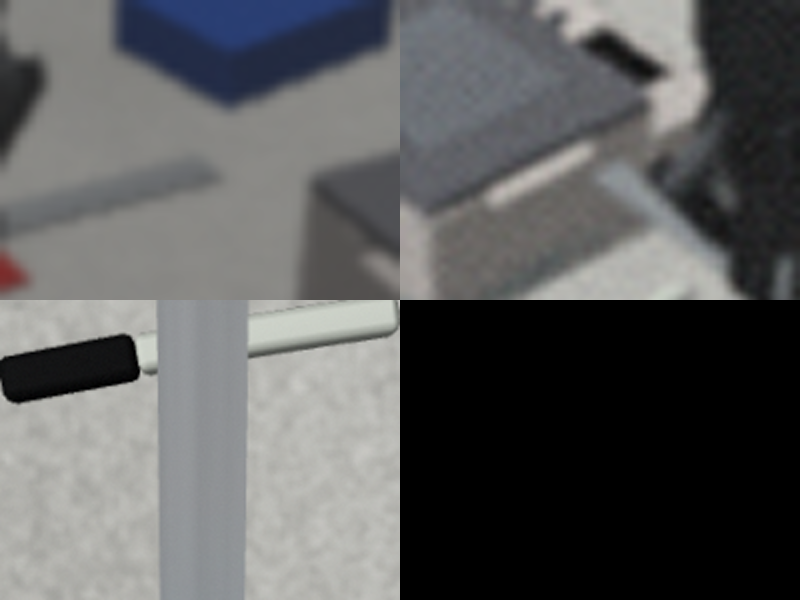

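```bash
python3 - <<'E'
from h import *
import pickle
ms,o=pickle.load(open("m4.pkl","rb"))
p,e=tri(ms[:2],[(326.6,194.4),(258.8,180.8)]);print(p,e,p-o["position"], R.from_euler('xyz',o["tool_rot"]).inv().apply(p-o["position"]))
# slot ends from first crops (scene, side), compare with block model
s=lambda x,y,ox,oy:(ox+x/4-.4,oy+y/4-.4)
S={'yplus':((67,105),(180,160)),'yminus':((113,140),(228,134))}
for k,(a,b) in S.items(): print(k,tri(ms[:2],[s(*a,330,180),s(*b,200,145)]))
E
```

```text
[0.55571784 0.00689954 0.12001809] [np.float64(0.0018198661628143062), np.float64(0.0018198661628143515)] [-0.00383902  0.11545828  0.00241658] [ 1.15511321e-01  5.42825814e-05 -2.88505886e-03]
yplus (array([0.54832133, 0.08100643, 0.06144191]), [np.float64(0.0011144695203140285), np.float64(0.0011144695203140756)])
yminus (array([0.60367136, 0.08311373, 0.06366539]), [np.float64(0.0012631684531659508), np.float64(0.0012631684531658359)])
```

```bash
python3 - <<'E'
from h import *
print(delta((.582,-.044,.061),(np.pi,0,np.radians(92.5))))
E
```

```text
(array([6.4 , 2.44, 5.64]), array([ 0.23,  0.23, -0.57]))
```

Request:
arm_command(gripper=[0, 0, 0, 0, 0], slide=[[1, 1, 2.8], [3, 2.4, 5.6], [5, 2.4, 5.6], [6.4, 2.4, 5.6], [6.4, 2.4, 5.6]], turn=[[0.2, 0.2, -0.6], [0.2, 0.2, -0.6], [0.2, 0.2, -0.6], [0.2, 0.2, -0.6], [0.2, 0.2, -0.6]])

```text
clock: 5.62
position: [0.5819, -0.0421, 0.0618]
tool_rot: [3.141, -0.0, 1.617]
force: [-1.0, 0.0, -0.5]
grip_width: 0.0111
```

```bash
python3 - <<'E'
from h import *
import pickle
vision.grab_frame("scene")
ims=[vision.grab_frame(n) for n in("scene","side","wrist")]; ms=[vision.camera_model(n) for n in("scene","side","wrist")]
o=bot.observe(); pickle.dump((ms,o),open("m5.pkl","wb"))
print(o["position"],o["tool_rot"],np.abs(o["qd"]).max())
print([crop(ims[0],330,185,50,50,8).shape])
L=np.hstack([crop(ims[0],328,178,50,75,8),crop(ims[1],217,153,50,75,8)])
cv2.imwrite("pics/w5.png",L)
E
```

```text
[ 0.58182885 -0.04371872  0.06123112] [3.14099041e+00 4.85840965e-04 1.61527995e+00] 0.005293126413108256
[(400, 400, 3)]
```

View pics/w5.png

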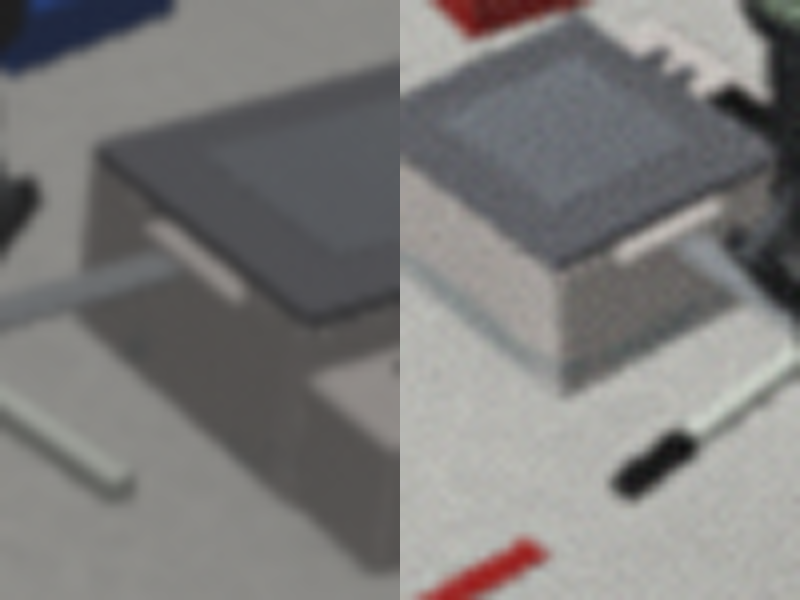

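```bash
python3 - <<'E'
from h import *
import pickle
ms,o=pickle.load(open("m5.pkl","rb"))
a=lambda x,y:(328+x/8-.44,178+y/8-.44); b=lambda x,y:(217+(x-400)/8-.44,153+y/8-.44)
print('tip',tri(ms[:2],[a(177,258),b(698,239)]))
print('slot',tri(ms[:2],[a(197,262),b(670,232)]))
u=np.array([-.0436,.999,0]); t=o["position"]+.1155*u+[0,0,.0045]; print('pred tip',t)
f=np.array([.5765,.0815,0])
v=np.array([.999,.0436,0])
for n,p in {'tip':t,'slot botfront L':f-v*.03+[0,0,.061],'slot bot R':f+v*.03+[0,0,.061],'slot topL':f-v*.03+[0,0,.07],'topR':f+v*.03+[0,0,.07],'covcorner':f-v*.065+[0,0,.078]}.items():
    q=proj(ms[0],p);r=proj(ms[1],p); print(n,((q-[328,178]+.44)*8).round(),((r-[217,153]+.44)*8+[400,0]).round())
E
```

```text
tip (array([0.57945702, 0.06975004, 0.06632741]), [np.float64(0.003909695599689397), np.float64(0.003909695599689443)])
slot (array([0.57528015, 0.08326354, 0.06119016]), [np.float64(0.0012738029748675782), np.float64(0.0012738029748675863)])
pred tip [0.57679305 0.07166578 0.06573112]
tip [170. 263.] [687. 232.]
slot botfront L [144. 228.] [621. 257.]
slot bot R [243. 310.] [724. 205.]
slot topL [146. 206.] [620. 241.]
topR [246. 288.] [724. 189.]
covcorner [ 93. 143.] [557. 258.]
```

Request:
arm_command(gripper=[0, 0, 0, 0, 0], slide=[[0.6, 0, 0], [1.2, 0, 0], [1.7, 0, 0], [2.2, 0, 0], [2.2, 0, 0]], turn=[[0, 0, 0], [0, 0, 0], [0, 0, 0], [0, 0, 0], [0, 0, 0]])

```text
clock: 6.45
position: [0.5807, -0.0204, 0.0606]
tool_rot: [-3.141, 0.0, 1.617]
force: [-0.0, 0.0, -0.2]
grip_width: 0.0112
```

Request:
arm_command(gripper=[0, 0, 0, 0, 0], slide=[[0.7, 0, 0], [1.3, 0, 0], [1.3, 0, -0.4], [1.3, 0, -0.8], [1.3, 0, -1.2]], turn=[[0, 0, 0], [0, 0, 0], [0, 0, 0], [0, 0, 0], [0, 0, 0]])

```text
clock: 7.08
position: [0.5801, -0.008, 0.0729]
tool_rot: [-3.141, 0.0, 1.616]
force: [-0.4, 1.8, -2.9]
grip_width: 0.0115
```

```bash
python3 - <<'E'
from h import *
o=bot.observe();print(o["position"],o["tool_rot"],o["force"],o["moment"])
# circular path of the tip, hinge at rho .125
p0=o["position"]; tx=.231-.125-.1155*0
for d in (5,10,20,30,40,50,60,70,80,90,100,110,113):
    t=np.radians(d); rho=.125
    print(d,'fwd cm',round(12.5-rho*100*np.cos(t),2),'up',round(rho*100*np.sin(t),2))
E
```

```text
[ 0.58009244 -0.00800118  0.07289232] [-3.14137392e+00  1.48689490e-04  1.61606047e+00] [-0.36796693  1.76263341 -2.8643598 ] [ 0.00267384  0.01580587 -0.01389729]
5 fwd cm 0.05 up 1.09
10 fwd cm 0.19 up 2.17
20 fwd cm 0.75 up 4.28
30 fwd cm 1.67 up 6.25
40 fwd cm 2.92 up 8.03
50 fwd cm 4.47 up 9.58
60 fwd cm 6.25 up 10.83
70 fwd cm 8.22 up 11.75
80 fwd cm 10.33 up 12.31
90 fwd cm 12.5 up 12.5
100 fwd cm 14.67 up 12.31
110 fwd cm 16.78 up 11.75
113 fwd cm 17.38 up 11.51
```

Request:
arm_command(gripper=[0, 0, 0, 0, 0], slide=[[0.24, 0, -1.7], [0.7, 0, -3.4], [1.4, 0, -5.0], [2.35, 0, -6.5], [3.6, 0, -8.0]], turn=[[0, 0, 0], [0, 0, 0], [0, 0, 0], [0, 0, 0], [0, 0, 0]])

```text
clock: 7.7
position: [0.5786, 0.0288, 0.1538]
tool_rot: [3.141, 0.0, 1.616]
force: [0.0, -2.5, -2.1]
grip_width: 0.0112
```

Request:
arm_command(gripper=[0, 0, 0, 0, 0], slide=[[1.3, 0, -1.15], [3.0, 0, -2.2], [4.8, 0, -3.0], [6.7, 0, -3.5], [8.6, 0, -3.6]], turn=[[0, 0, 0], [0, 0, 0], [0, 0, 0], [0, 0, 0], [0, 0, 0]])

```text
clock: 8.32
position: [0.5745, 0.1156, 0.1888]
tool_rot: [-3.142, -0.0, 1.617]
force: [0.6, -1.9, -0.2]
grip_width: 0.011
```

Request:
arm_command(gripper=[0, 0, 0, 0, 0], slide=[[1.6, 0, 0.1], [3.0, 0, 0.4], [4.0, 0, 0.7], [4.5, 0, 0.8], [4.8, 0, 0.9]], turn=[[0, 0, 0], [0, 0, 0], [0, 0, 0], [0, 0, 0], [0, 0, 0]])

```text
clock: 8.95
position: [0.5723, 0.1614, 0.1794]
tool_rot: [-3.141, 0.001, 1.616]
force: [0.2, -11.5, 1.2]
grip_width: 0.0116
```

Request:
arm_command(gripper=[0, 0, 0, 0, 0], slide=[[-2, 0, 0], [-5, 0, -4], [-6, 0, -9], [-6, 0, -9], [-6, 0, -9]], turn=[[0, 0, 0], [0, 0, 0], [0, 0, 0], [0, 0, 0], [0, 0, 0]])

```text
clock: 9.57
position: [0.5749, 0.1012, 0.2693]
tool_rot: [-3.141, -0.0, 1.615]
force: [-0.2, -0.7, -1.2]
grip_width: 0.0114
```

```bash
python3 - <<'E'
from h import *
import pickle
im=vision.grab_frame("wrist"); m=vision.camera_model("wrist"); im=vision.grab_frame("wrist")
o=bot.observe(); pickle.dump((m,o),open("m6.pkl","wb"))
print(o["position"],o["tool_rot"],np.abs(o["qd"]).max())
cv2.imwrite("pics/w6.png",im)
print(delta((.5,-.15,.20),(np.pi,0,np.radians(90.6))))
E
```

```text
[0.57470755 0.10174218 0.26863621] [-3.13997764e+00  4.13933691e-04  1.61611919e+00] 0.004682954047304332
(array([-24.81,  -8.59,   6.89]), array([-0.09,  0.03,  2.  ]))
```

View pics/w6.png

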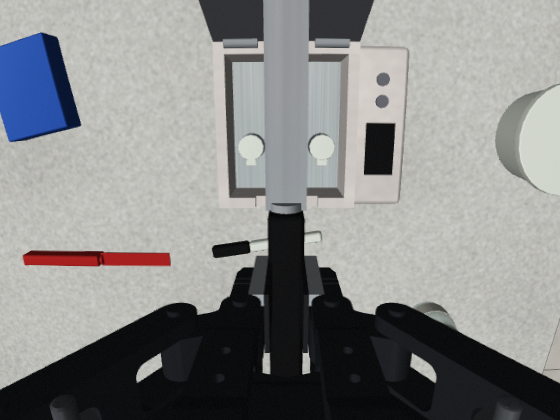

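```bash
python3 - <<'E'
from h import *
import pickle
m,o=pickle.load(open("m6.pkl","rb"))
for u in [(250,147),(321,147),(251,162),(321,162)]: print(onz(m,u,.039))
for u in [(217,41),(362,41),(219,207),(355,207)]: print('rim',onz(m,u,.07))
E
```

```text
[0.53708907 0.13465579 0.039     ]
[0.60874417 0.13782892 0.039     ]
[0.53843478 0.11950276 0.039     ]
[0.60975243 0.1226703  0.039     ]
rim [0.50866607 0.22941626 0.07      ]
rim [0.63596492 0.23510692 0.07      ]
rim [0.51115902 0.07876385 0.07      ]
rim [0.64253046 0.08463376 0.07      ]
```

Request:
arm_command(gripper=[0, 0, 0, 0, 0], slide=[[-5, -1.5, 0], [-10, -3.2, 0], [-15, -5, 2], [-20, -7, 4], [-25, -8.6, 6.9]], turn=[[0, 0, 0], [0, 0, 0], [0, 0, 1], [0, 0, 2], [0, 0, 2]])

```text
clock: 10.3
position: [0.4998, -0.1529, 0.1997]
tool_rot: [-3.141, 0.0, 1.582]
force: [1.8, -0.7, -1.0]
grip_width: 0.0112
```

```bash
python3 - <<'E'
from h import *
print(delta((.4895,-.3275,.05),(np.pi,0,np.pi/2)))
E
```

```text
(array([-17.44,  -1.22,  14.97]), array([-0.01,  0.01,  0.62]))
```

Request:
arm_command(gripper=[0, 0, 0, 0, 0], slide=[[-5, -0.4, 3], [-10, -0.8, 7], [-15, -1.2, 11], [-17.4, -1.2, 15], [-17.4, -1.2, 15]], turn=[[0, 0, 0.6], [0, 0, 0.6], [0, 0, 0.6], [0, 0, 0.6], [0, 0, 0.6]])

```text
clock: 10.92
position: [0.4875, -0.327, 0.047]
tool_rot: [-3.136, -0.001, 1.568]
force: [0.4, 0.3, -0.3]
grip_width: 0.0112
```

```bash
python3 - <<'E'
from h import *
o=bot.observe();print(o["position"],o["tool_rot"],delta((.4895,-.3275,.01),(np.pi,0,np.pi/2)))
E
```

```text
[ 0.48750424 -0.32696363  0.04699389] [-3.13585452e+00 -1.47125823e-03  1.56775596e+00] (array([-0.06,  0.22,  3.7 ]), array([-0.33, -0.08, -0.17]))
```

Lower gently and check contact force before releasing.

Request:
arm_command(gripper=[0, 0, 0, 0, 0], slide=[[0, 0.1, 1.5], [0, 0.1, 2.6], [0, 0.1, 3.2], [0, 0.1, 3.5], [0, 0.1, 3.5]], turn=[[-0.3, 0, 0], [-0.3, 0, 0], [-0.3, 0, 0], [-0.3, 0, 0], [-0.3, 0, 0]])

```text
clock: 11.55
position: [0.4915, -0.3257, 0.0158]
tool_rot: [3.136, 0.0, 1.571]
force: [-0.0, 0.6, -0.2]
grip_width: 0.0113
```

Request:
arm_command(gripper=[0, 0, 0], slide=[[0, 0, 0.3], [0, 0, 0.5], [0, 0, 0.5]], turn=[[0, 0, 0], [0, 0, 0], [0, 0, 0]])

```text
clock: 11.92
position: [0.4914, -0.3258, 0.0106]
tool_rot: [3.137, 0.0, 1.571]
force: [-0.6, 0.3, -0.0]
grip_width: 0.0112
```

Request:
arm_command(gripper=[0, 0, 0], slide=[[0, 0, 0.15], [0, 0, 0.25], [0, 0, 0.25]], turn=[[0, 0, 0], [0, 0, 0], [0, 0, 0]])

```text
clock: 12.3
position: [0.4916, -0.3259, 0.0092]
tool_rot: [3.136, -0.0, 1.571]
force: [-6.0, 4.3, 23.2]
grip_width: 0.0111
```

Request:
arm_command(gripper=[0, 2, 3, 3.5, 4], slide=[[0, 0, -0.15], [0, 0, -0.15], [0, 0, -0.15], [0, 0, -0.15], [0, 0, -2]], turn=[[0, 0, 0], [0, 0, 0], [0, 0, 0], [0, 0, 0], [0, 0, 0]], force=20)

```text
clock: 12.92
position: [0.4907, -0.3254, 0.0279]
tool_rot: [3.138, -0.001, 1.571]
force: [-0.3, -0.1, -0.2]
grip_width: 0.0402
```

Request:
arm_command(gripper=[4.5, 4.5, 2, 0, 0], slide=[[0, 0, -5], [0, 0, -11], [6, 2, -17], [12, 4, -21], [18, 6, -21]], turn=[[0, 0, 0], [0, 0, 0], [0, 0, 0], [0, 0, 0], [0, 0, 0]])

```text
clock: 13.55
position: [0.5407, -0.1758, 0.2345]
tool_rot: [3.133, 0.001, 1.569]
force: [1.4, -0.4, 0.4]
grip_width: -0.0002
```

```bash
python3 - <<'E'
from h import *
o=bot.observe();print(o["position"],o["tool_rot"],delta((.573,.10,.26),(np.pi,0,np.radians(92.5))))
E
```

```text
[ 0.54066793 -0.17578526  0.23452234] [3.13283587e+00 6.41524336e-04 1.56890697e+00] (array([27.58,  3.2 , -2.54]), array([ 0.5 ,  0.05, -2.61]))
```

Request:
arm_command(gripper=[0, 0, 0, 0, 0], slide=[[6, 0.7, -1], [12, 1.4, -2], [18, 2, -2.5], [24, 2.7, -2.5], [27, 3.2, -2.5]], turn=[[0.5, 0, -1], [0.5, 0, -2.6], [0.5, 0, -2.6], [0.5, 0, -2.6], [0.5, 0, -2.6]])

```text
clock: 14.18
position: [0.5717, 0.0971, 0.2574]
tool_rot: [-3.139, -0.001, 1.619]
force: [0.8, -0.8, -0.2]
grip_width: 0.0001
```

```bash
python3 - <<'E'
from h import *
import pickle
im=vision.grab_frame("scene"); im=vision.grab_frame("side")
m=vision.camera_model("wrist"); w=vision.grab_frame("wrist")
o=bot.observe(); pickle.dump((m,o),open("m7.pkl","wb"))
print(o["position"],o["tool_rot"],np.abs(o["qd"]).max())
cv2.imwrite("pics/w7.png",np.hstack([crop(w,200,20,200,220,2),crop(im,260,235,100,110,4)]))
E
```

```text
[0.57173841 0.09489305 0.2570081 ] [-3.13827782e+00  9.26317919e-06  1.61848972e+00] 0.03929168434145457
```

View pics/w7.png

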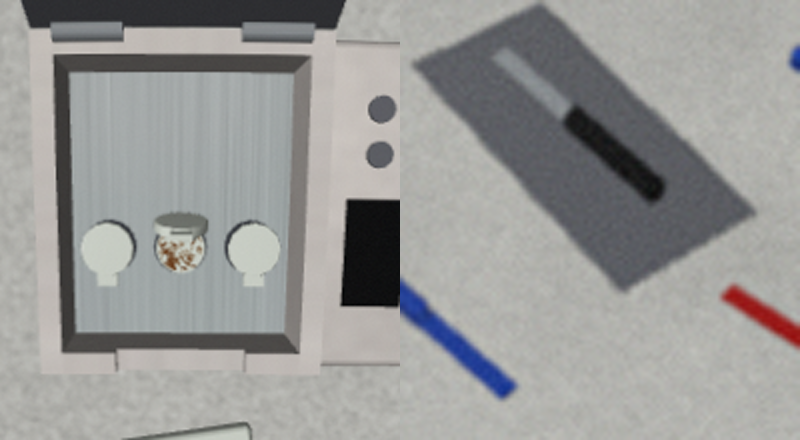

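```bash
python3 - <<'E'
from h import *
o=bot.observe();print(delta((.5715,.168,.052),(np.pi,0,np.radians(92.5))))
E
```

```text
(array([ 7.3 ,  0.39, 20.5 ]), array([-0.19,  0.  ,  0.23]))
```

Request:
arm_command(gripper=[0, 0, 0, 0, 0], slide=[[4, 0.3, 3], [7.3, 0.4, 6], [7.3, 0.4, 11], [7.3, 0.4, 15], [7.3, 0.4, 17]], turn=[[-0.2, 0, 0.2], [-0.2, 0, 0.2], [-0.2, 0, 0.2], [-0.2, 0, 0.2], [-0.2, 0, 0.2]])

```text
clock: 14.95
position: [0.5717, 0.1651, 0.0853]
tool_rot: [-3.14, 0.001, 1.611]
force: [-0.1, -0.2, 0.9]
grip_width: 0.0
```

```bash
python3 - <<'E'
from h import *
o=bot.observe();print(o["position"],o["force"],delta((.5715,.168,.052),(np.pi,0,np.radians(92.5))))
E
```

```text
[0.57165249 0.16509183 0.08527934] [-0.10543124 -0.23249899  0.94970524] (array([0.3 , 0.  , 3.33]), array([-0.08,  0.07, -0.19]))
```

Request:
arm_command(gripper=[0, 0, 0, 0, 0], slide=[[0.3, 0, 1.5], [0.3, 0, 3.2], [0.3, 0, 3.3], [-0.8, 0, 3.3], [-1.8, 0, 3.3]], turn=[[0, 0, 0], [0, 0, 0], [0, 0, 0], [0, 0, 0], [0, 0, 0]])

```text
clock: 15.58
position: [0.5732, 0.1476, 0.0539]
tool_rot: [3.141, 0.0, 1.612]
force: [0.2, 0.3, -0.6]
grip_width: -0.0002
```

Request:
arm_command(gripper=[0, 0, 0, 0, 0], slide=[[-0.5, 0, 0], [-1.0, 0, 0], [-1.2, 0, 0.5], [-1.2, 0, 1.0], [-1.2, 0, 1.0]], turn=[[0, 0, 0], [0, 0, 0], [0, 0, 0], [0, 0, 0], [0, 0, 0]])

```text
clock: 16.2
position: [0.5729, 0.1368, 0.0426]
tool_rot: [-3.141, 0.0, 1.613]
force: [-0.3, -0.0, -0.5]
grip_width: 0.0002
```

Request:
arm_command(gripper=[0, 0, 0, 0], slide=[[-0.2, 0, 0.2], [-0.2, 0, 0.4], [-0.2, 0, 0.5], [-0.2, 0, 0.5]], turn=[[0, 0, 0], [0, 0, 0], [0, 0, 0], [0, 0, 0]])

```text
clock: 16.7
position: [0.5735, 0.1345, 0.0391]
tool_rot: [3.141, -0.0, 1.612]
force: [-5.4, -2.4, 19.3]
grip_width: -0.0001
```

Request:
arm_command(gripper=[0, 0, 0, 0, 0], slide=[[0, 0, -2], [0, 0, -8], [-5, 0, -14], [-6, 0, -20], [-6, 0, -22]], turn=[[0, 0, 0], [0, 0, 0], [0, 0, 0], [0, 0, 0], [0, 0, 0]])

```text
clock: 17.32
position: [0.5765, 0.073, 0.2623]
tool_rot: [3.138, -0.0, 1.61]
force: [-0.5, 0.8, -0.3]
grip_width: 0.0001
```

```bash
python3 - <<'E'
from h import *
import pickle
im=vision.grab_frame("scene"); im=vision.grab_frame("side")
m=vision.camera_model("wrist"); w=vision.grab_frame("wrist")
o=bot.observe(); print(o["position"],o["tool_rot"],np.abs(o["qd"]).max())
cv2.imwrite("pics/w8.png",np.hstack([crop(w,180,0,200,220,2),crop(im,200,135,100,110,4)]))
print(delta((.568,.33,.30),(np.pi,0,np.radians(92.5))))
for d in (111,104,96,88,80,72,64,56,48,40,32,24,16,8,0):
    t=np.radians(d); rho=.12
    y=.2305-rho*np.cos(t)+.008*np.sin(t)+.011; z=.07+rho*np.sin(t)+.008*np.cos(t); print(d,round(y,4),round(z,4))
E
```

```text
[0.57644369 0.07467243 0.2602821 ] [ 3.13865376e+00 -9.15212157e-04  1.61227621e+00] 0.04306006894893918
(array([25.55,  0.23, -3.95]), array([ 0.17, -0.05, -0.12]))
111 0.292 0.1792
104 0.2783 0.1845
96 0.262 0.1885
88 0.2453 0.1902
80 0.2285 0.1896
72 0.212 0.1866
64 0.1961 0.1814
56 0.181 0.174
48 0.1671 0.1645
40 0.1547 0.1533
32 0.144 0.1404
24 0.1351 0.1261
16 0.1284 0.1108
8 0.1238 0.0946
0 0.1215 0.078
```

View pics/w8.png

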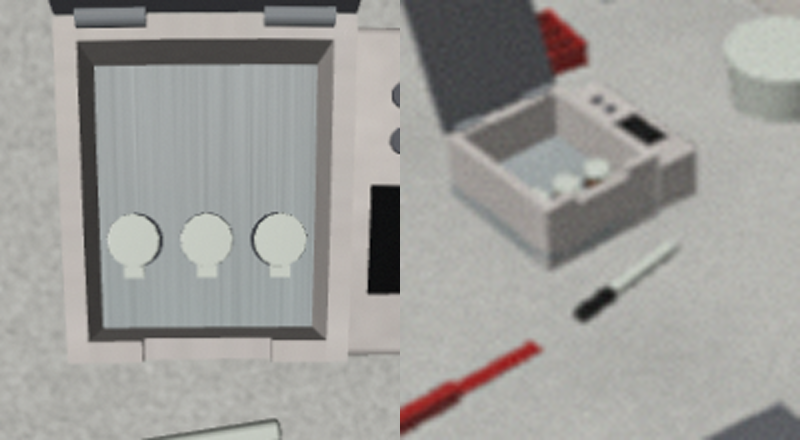

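Request:
arm_command(gripper=[0, 0, 0, 0, 0], slide=[[4, 0.1, -2], [10, 0.2, -4], [16, 0.2, -4], [22, 0.2, -4], [25.5, 0.2, -4]], turn=[[0, 0, 0], [0, 0, 0], [0, 0, 0], [0, 0, 0], [0, 0, 0]])

```text
clock: 18.1
position: [0.5657, 0.3332, 0.2968]
tool_rot: [-3.14, 0.001, 1.616]
force: [0.4, -0.1, 0.0]
grip_width: 0.0001
```

Request:
arm_command(gripper=[0, 0, 0, 0, 0], slide=[[0.5, 0, 4], [0.5, 0, 8], [0.5, 0, 12], [0.5, 0, 12], [-1, 0, 12]], turn=[[0, 0, 0], [0, 0, 0], [0, 0, 0], [0, 0, 0], [0, 0, 0]])

```text
clock: 18.73
position: [0.5678, 0.3201, 0.1791]
tool_rot: [3.141, -0.0, 1.614]
force: [0.6, -0.4, -0.3]
grip_width: -0.0004
```

```bash
python3 - <<'E'
from h import *
o=bot.observe();print(o["position"],o["force"],o["tool_rot"],delta((.57,.292,.179),(np.pi,0,np.radians(92.5))))
E
```

```text
[0.56778809 0.32014522 0.17914606] [ 0.63117043 -0.44654734 -0.34954336] [ 3.14103175e+00 -2.52818114e-04  1.61423544e+00] (array([-2.82,  0.1 ,  0.01]), array([ 0.03, -0.01, -0.01]))
```

Request:
arm_command(gripper=[0, 0, 0, 0, 0], slide=[[-2.8, 0, 0], [-4.2, 0, -0.5], [-5.8, 0, -0.9], [-7.5, 0, -1.0], [-9.1, 0, -1.0]], turn=[[0, 0, 0], [0, 0, 0], [0, 0, 0], [0, 0, 0], [0, 0, 0]])

```text
clock: 19.35
position: [0.5717, 0.2278, 0.1885]
tool_rot: [3.141, -0.0, 1.613]
force: [1.0, 0.7, -1.5]
grip_width: 0.0003
```

Request:
arm_command(gripper=[0, 0, 0, 0, 0], slide=[[-1.7, 0, 0.3], [-3.3, 0, 0.8], [-4.8, 0, 1.5], [-6.2, 0, 2.5], [-7.4, 0, 3.6]], turn=[[0, 0, 0], [0, 0, 0], [0, 0, 0], [0, 0, 0], [0, 0, 0]])

```text
clock: 19.98
position: [0.5746, 0.1537, 0.1513]
tool_rot: [-3.141, 0.0, 1.612]
force: [0.8, 0.8, 0.3]
grip_width: -0.0001
```

Request:
arm_command(gripper=[0, 0, 0, 0, 0], slide=[[-1.1, 0, 1.3], [-2.0, 0, 2.7], [-2.6, 0, 4.2], [-3.1, 0, 5.8], [-3.2, 0, 6.8]], turn=[[0, 0, 0], [0, 0, 0], [0, 0, 0], [0, 0, 0], [0, 0, 0]])

```text
clock: 20.6
position: [0.5756, 0.1224, 0.0829]
tool_rot: [-3.141, 0.001, 1.612]
force: [0.2, -0.1, 1.7]
grip_width: 0.0002
```

Request:
arm_command(gripper=[0, 0, 0, 0, 0], slide=[[-1, 0, 0], [-1, 0, 0.3], [-1, 0, 0.5], [-1, 0, 0.6], [-1, 0, 0.6]], turn=[[0, 0, 0], [0, 0, 0], [0, 0, 0], [0, 0, 0], [0, 0, 0]])

```text
clock: 21.22
position: [0.5764, 0.1131, 0.0783]
tool_rot: [3.141, 0.0, 1.613]
force: [-0.1, 0.4, 1.2]
grip_width: 0.0001
```

Request:
arm_command(gripper=[0, 0, 0, 0], slide=[[0, 0, 0.1], [0, 0, 0.2], [0, 0, 0.25], [0, 0, 0.25]], turn=[[0, 0, 0], [0, 0, 0], [0, 0, 0], [0, 0, 0]])

```text
clock: 21.72
position: [0.5766, 0.1131, 0.0777]
tool_rot: [3.141, -0.001, 1.613]
force: [-11.9, -0.7, 39.5]
grip_width: 0.0001
```

Request:
arm_command(gripper=[0, 0, 0, 0, 0], slide=[[0, 0, -1], [0, 0, -6], [-4, 0, -12], [-9, -2, -17], [-14, -4, -20]], turn=[[0, 0, 0], [0, 0, 0], [0, 0, 0], [0, 0, 0], [0, 0, 0]])

```text
clock: 22.35
position: [0.5472, -0.0147, 0.2674]
tool_rot: [3.14, -0.0, 1.614]
force: [0.4, -0.7, -0.8]
grip_width: 0.0001
```

```bash
python3 - <<'E'
from h import *
vision.grab_frame("side");vision.grab_frame("side");a=vision.grab_frame("scene");b=vision.grab_frame("side")
print(bot.observe()["position"])
g=np.vstack([np.hstack([crop(a,330,180,100,75,4),crop(b,200,145,100,75,4)]),np.hstack([crop(a,150,150,280,150,1.42)[:213,:398].copy(),crop(b,260,235,100,75,4)[:213,:402]])])
cv2.imwrite("pics/w9.png",g)
a0=cv2.imread("pics/scene0.png")
b0=cv2.imread("pics/side0.png"); 
for x,y in((a,a0),(b,b0)):
  d=cv2.absdiff(x,y).max(2)>45; n,_,st,_=cv2.connectedComponentsWithStats(d.astype(np.uint8)); print([s.tolist() for s in st[1:] if s[4]>15])
E
```

```text
[ 0.54739191 -0.01431117  0.2662948 ]Traceback (most recent call last):
  File "<stdin>", line 4, in <module>
    return _nx.concatenate(arrs, 0, dtype=dtype, casting=casting)
           ~~~~~~~~~~~~~~~^^^^^^^^^^^^^^^^^^^^^^^^^^^^^^^^^^^^^^^
ValueError: all the input array dimensions except for the concatenation axis must match exactly, but along dimension 1, the array at index 0 has size 800 and the array at index 1 has size 798
```

```bash
python3 - <<'E'
from h import *
a=vision.grab_frame("scene");b=vision.grab_frame("side");w=vision.grab_frame("wrist")
C=lambda *z:cv2.resize(crop(*z),(400,300))
g=np.vstack([np.hstack([C(a,330,180,100,75,4),C(b,200,145,100,75,4)]),np.hstack([C(w,0,0,560,420,1),C(b,260,235,100,75,4)])])
cv2.imwrite("pics/w9.png",g)
for x,n in((a,"scene0"),(b,"side0")):
  d=cv2.absdiff(x,cv2.imread(f"pics/{n}.png")).max(2)>45; _,_,st,_=cv2.connectedComponentsWithStats(d.astype(np.uint8)); print([s.tolist() for s in st[1:] if s[4]>15])
E
```

```text
[[252, 0, 15, 6, 40], [310, 0, 55, 47, 468], [330, 23, 15, 3, 26], [218, 53, 11, 60, 318], [343, 59, 5, 10, 35], [309, 74, 33, 72, 1678], [437, 79, 5, 12, 30], [273, 82, 7, 18, 98], [409, 89, 5, 6, 22]]
[[16, 0, 110, 167, 7645], [76, 0, 5, 14, 25], [151, 0, 136, 149, 7092], [102, 140, 15, 34, 285], [63, 163, 28, 7, 68], [95, 167, 13, 13, 89], [52, 169, 8, 3, 19], [46, 170, 6, 5, 19], [63, 171, 19, 4, 32], [44, 179, 10, 35, 48], [116, 178, 18, 60, 447], [54, 180, 5, 29, 50], [87, 180, 29, 40, 721], [35, 183, 21, 58, 259], [79, 223, 5, 9, 16], [60, 229, 19, 21, 165], [87, 228, 23, 14, 213], [57, 243, 18, 17, 105]]
```

View pics/w9.png

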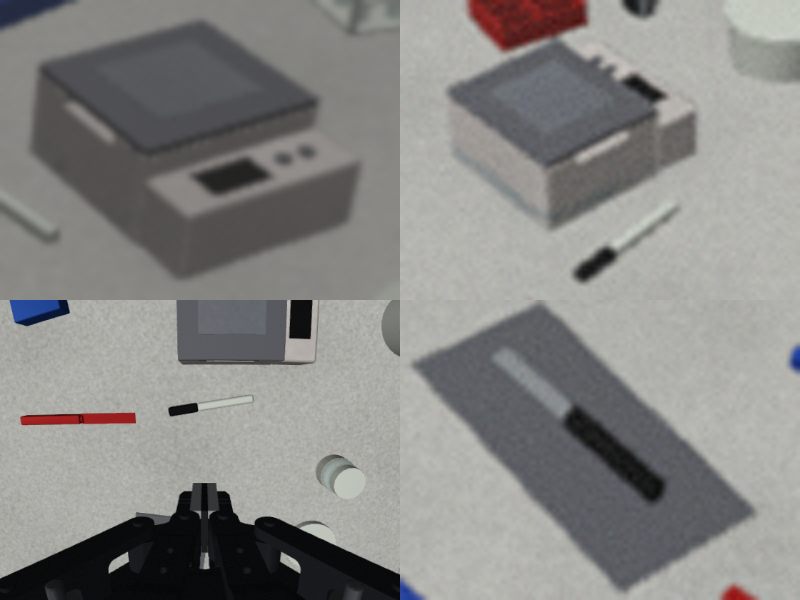

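The cover looks exactly as it did at the start, closed. The opener is on its mat, and the before/after image difference shows only the arm.

```bash
python3 -c "
from workcell import job_done
print(job_done())"
```

```text
the job is handed in; nothing more can be done
None
```

The job is done and handed in at about 23 s of the 72 s allowed.

- **Cover open:** I levered the cover up with the opener's blade through the front slot and swung it back until it met the stop, at about 11 N. The opener then went back on its mat.
- **Cap:** The middle vial was the open one. I pressed its cap down with the closed fingers to 39 mm above the bench, where it resisted at 19 N. The wrist picture afterwards showed all three caps looking alike and shut.
- **Cover closed:** I pushed the cover shut from behind and pressed it down at 78 mm above the bench. That press read 39.5 N straight down, close to the 40 N limit, but only the fingertips touched the cover, not the arm or gripper body.
- **Last checks:** The final pictures show the cover flush, the opener on its mat and the marker in place. Comparing the scene and side pictures with those from the start, only the arm had moved.
- **Disagreements:** The scene and side cameras differed by 2–4 mm on heights, and their height for the cover's top was about 3.5 mm below the stated one. The blade entered the slot without any contact force all the same. Setting the opener down read a brief 23 N on the wrist before I eased off and released it.

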